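# Press the dispenser pedal to let the spice jar roll out

## Task

Two jar dispensers stand on the worktop; a spice jar lies in one of them, behind its gate. With the fingertips, press that dispenser's black pedal down so that the other end of the lever lifts the gate, keep it down until the jar has rolled out into the tray, then let the pedal come back up so the gate shuts again. Do not touch the jar itself, do not press the empty dispenser's pedal, and leave the upright spice jar, the tin and the jam jar where they stand.

Things in the scene. Friction and masses are not known exactly. Their poses are not given: they have to be found in the camera images.
- dispenser_full: Light-wood box lane fixed on the worktop, 124 mm wide (y), x -65 to 121, walls 66 high. A steel ramp falls to +x into a tray (x 47 to 117, walls 40, floor 4 high). A rocking bar turns on an axle at x -50, z 90 (posts 98 high): gate on its +x end, black pedal on its -x end, toward the robot. Origin: on the worktop, mid-width. Loaded: a spice jar lies against the gate. May be left or right.
- dispenser_empty: Light-wood box lane fixed on the worktop, 124 mm wide (y), x -65 to 121, walls 66 high. A steel ramp falls to +x into a tray (x 47 to 117, walls 40, floor 4 high). A rocking bar turns on an axle at x -50, z 90 (posts 98 high): gate on its +x end, black pedal on its -x end, toward the robot. Origin: on the worktop, mid-width. This one is empty.
- lever_full (a joint): Rocking lever of the loaded dispenser, rad: 0 = at rest, gate down, pedal up; grows as the pedal goes down and the gate rises; hard stop at 0.5. The jar rolls under the gate from about 0.35 on. A spring returns it to 0: pressing at the pedal's middle takes 1 N at first, up to 4 N near the stop.
- lever_empty (a joint): Rocking lever of the empty dispenser, rad: 0 = at rest, gate down, pedal up; grows as the pedal goes down and the gate rises; hard stop at 0.5. The jar rolls under the gate from about 0.35 on. A spring returns it to 0: pressing at the pedal's middle takes 1 N at first, up to 4 N near the stop.
- pedal_full (a point): Middle of the flat top of the loaded dispenser's pedal (44 x 54 x 6 mm), at x -140, y 0, z 105 mm of the dispenser at rest. Fully pressed, it is 45 mm lower and 4 mm further to +x, and slopes 0.5 rad, lower end to -x. Only a 5 mm high foot lies under it.
- pedal_empty (a point): Middle of the flat top of the empty dispenser's pedal (44 x 54 x 6 mm), at x -140, y 0, z 105 mm of the dispenser at rest. Fully pressed, it is 45 mm lower and 4 mm further to +x, and slopes 0.5 rad, lower end to -x. Only a 5 mm high foot lies under it.
- jar_mid (a point): Middle of the spice jar in the loaded dispenser (black cap, label, 41 mm across, 105 mm long, 0.11 kg). It lies across the lane, its axis along the dispenser's y. At the start at about x 0, z 55 mm of the dispenser; in the tray at x 65 to 100, z 25 mm.
- jar: The same jar; origin at the middle of its flat foot, z along its axis toward the cap.
- upright_jar: Bystander: a like spice jar, 41 mm across and 105 mm tall, standing upright on the worktop between the dispensers; origin at the middle of its foot.
- tin: Bystander: low round tin, 86 mm across, 40 mm tall, standing on the worktop at the right; origin under its middle.
- jam_jar: Bystander: jam jar, 71 mm across, 110 mm tall, standing on the glass hob at the left; origin under its middle.
Things that resemble listed ones, but are neither listed nor needed, are in the scene too. What is shaped like the jar but turquoise is not meant.

How it is judged (in metres and radians):
On the way, in this order (a step that is already met when the one before it is completed fails the run):
1. the pedal of the loaded dispenser is being pressed down by the fingers (value of joint lever_full above 0.1 rad and contact force between the fingers and dispenser_full above 0.3 N and horizontal distance between the grasp point and pedal_full below 0.07 m).
2. the jar lies in the tray while the fingers still hold the pedal down (x of jar_mid in the frame of dispenser_full between 0.055 and 0.115 m and y of jar_mid in the frame of dispenser_full between -0.03 and 0.03 m and z of jar_mid in the frame of dispenser_full below 0.04 m and value of joint lever_full above 0.3 rad and contact force between the fingers and dispenser_full above 0.3 N and horizontal distance between the grasp point and pedal_full below 0.07 m), for 0.1 s.
At the end, for the whole second after the job is handed in: the jar lies at rest in the tray of its own dispenser (its middle 55 to 115 mm along the dispenser's x, within 30 mm of the middle line, below 40 mm), both levers are back up (under 0.05 rad), and the three bystanders stand upright within 30 mm of where they were (x of jar_mid in the frame of dispenser_full between 0.055 and 0.115 m and y of jar_mid in the frame of dispenser_full between -0.03 and 0.03 m and z of jar_mid in the frame of dispenser_full below 0.04 m and linear speed of jar below 0.02 m/s and value of joint each of lever_full, lever_empty below 0.05 rad and distance of each of upright_jar, tin, jam_jar from where it was at the start of the episode below 0.03 m and angle between each of upright_jar, tin, jam_jar's own z axis and vertical below 0.3 rad); the robot touches nothing.
It fails at once if the jar is touched by the robot (contact force between any of the fingers, the arm and jar above 0.5 N).
It fails at once if the jar is lifted out of its dispenser (middle more than 100 mm above the worktop) (height (world z) of jar_mid above 0.1 m).
It fails at once if the empty dispenser's pedal is pressed (lever past 0.1 rad) (value of joint lever_empty above 0.1 rad).
It fails at once if a bystander is moved more than 30 mm or tipped (distance of any of upright_jar, tin, jam_jar from where it was at the start of the episode above 0.03 m or angle between any of upright_jar, tin, jam_jar's own z axis and vertical above 0.3 rad).
It also fails if it takes over 32 s, if anything falls off the work surface, if the arm or the gripper's body presses on something with over 40 N, if the wrist force passes 120 N, or if a joint passes its speed limit or range.

## Robot

A 6-joint arm with a two-finger parallel gripper is mounted at the origin on a cart in front of the work surface, level with it; the furniture and walls round the work are solid. World frame = base frame: x ahead of the robot, y to its left, z up, the work surface at z = 0. Lengths are in mm, angles in rad, forces in N, time in s.
With the tool pointing down it reaches from about 350 to 775 mm from the base axis. Payload 7.3 kg.
Tool frame: the origin (TCP) lies on the front face of the gripper's body, between the roots of the fingers; the fingertips stand 66 mm ahead of it and the grasp point (between the pads) lies 47 mm ahead of it (bot.tcp_to_grasp is the z of the grasp point in the tool frame, in mm); z points along the fingers, y is the direction in which the jaws open and shut (so a half turn about z gives the same grasp; the last joint's range is limited). The gripper opens to 92 mm and grips with 3 to 60 N. Pads are 19 mm wide; open, the fingers measure 130 mm over their backs; the gripper's body (75 mm by 190 mm) begins 47 mm behind the grasp point.
Start: joints at [-1.447, 0.342, 1.524, -0, 1.275, -0.146], TCP at [139.954, -506.015, 292.241] pointing down, gripper open.
Joint ranges: [-2.53, 2.53], [-0.77, 2.02], [0.04, 2.7], [-1, 4.14], [0.28, 2.66], [-3.11, 3.11]. Speed limits (rad/s): [2.57, 2.57, 3.14, 3.14, 3.14, 3.14].

## Interface

Orientations are given as [roll, pitch, yaw] about the fixed x, y, z axes, in that order (R = Rz(yaw) Ry(pitch) Rx(roll)).
In Python, from plant import bot gives the robot as it stands.
- The arm moves only by the tool carry_out, never from a script. Its argument "deltas" is a list that holds one entry, the list of rows, each a list of 4 numbers: the shift along the tool's x, y, z in mm, then the turn about the tool's z in units of 5 degrees (1.0 is 5 degrees). A call has 1 to 20 rows; each row is the pose to reach, as a shift and turn from the pose commanded when the call began, along the tool's axes at that moment; what a row does not reach only later rows make up. A row lasts 1/10 s, in which the tool goes at most 50 mm and 8.59 degrees, less where a joint would pass 70% of its speed; a pose out of reach is approached as far as the arm can. A call with a gripper value outside its range is refused whole. "fingers" is the finger opening in mm, from 0 to 91.8, set as the call begins (left out, the last holds). The fingers move at their own pace and stop on an object; the grip force is fixed at half the most. Time passes only in rows, so rows that repeat a pose let the fingers close. It gives the time, the measured TCP pose, the force and the opening at its end, in the units of the state.
- bot.get_obs(): the state, without advancing time (a new reading comes with each control period).
- bot.capture(name): name is "scene" or "side" or "wrist"; returns (picture, depth): 400x640x3 uint8, blue, green, red; 400x640 float32, mm along the optical axis (not along the pixel's ray), 0 where there is no reading.
- bot.camera_model(name): a dict with "K" (3x3 intrinsics, pixels), "camera_from_world" (4x4, takes a point from world to camera coordinates). Camera axes: x right, y down, z forward; pixel columns grow to the right and rows downward; lengths in mm; the calibration is good to about 2 mm. A picture is of the moment at which its call begins: read the wrist's pose just before it. camera_model takes no time and is no camera call; for the wrist camera it gives the pose at the moment of the call.
- bot.close_job(): hands the job in, once; it reports no verdict.
The state is a dict: "time": time; "joint_positions": joint angles; "dq": joint speeds; "tau": joint torques, N m; "tool_pos": TCP position; "tcp_rot": TCP orientation; "contact_force": force on the tool from outside, world axes, zero at the start; "moment": the same for the moment, N m; "grip_width": finger opening in mm.
Only numpy, scipy, OpenCV 4.12 (cv2) and the standard library are available. Lean on these libraries where they do the work, as an engineer would, in place of code of your own. Each camera call takes 0.05 s, during which the arm holds its last target. There are 200 camera calls.

## Working session

There is one attempt and no reset: what is moved stays moved. The work goes in short steps, Python scripts to look and compute and a tool call to move; the robot and the scene stay as the last step left them, time stands still between calls to the robot, and variables do not carry over. Pictures are saved under pics/ and viewed, about 8 in all and at most 12, crops included, and the job is handed in when it is done.

Besides the shell and the picture viewer there is one more tool, called as name([rows], argument=value, ...), one row to a line, values as JSON. carry_out: Moves the arm, as the interface text tells. Its arguments: {"type":"object","properties":{"deltas":{"type":"array","items":{"type":"array","items":{"type":"array","items":{"type":"number"}}}},"fingers":{"type":"number"}},"required":["deltas"]}

```bash
mkdir -p pics; python3 - <<'E'
from plant import bot
import cv2,numpy as np
for n in("scene","side"):
    p,d=bot.capture(n); cv2.imwrite(f"pics/{n}1.png",p); np.save(f"pics/{n}1.npy",d)
    m=bot.camera_model(n); np.savez(f"pics/{n}_cam.npz",K=m["K"],T=m["camera_from_world"])
    T=np.array(m["camera_from_world"]); print(n,-T[:3,:3].T@T[:3,3],T[2,:3])
print(bot.get_obs())
E
```

```text
scene [-399.66738145  315.10622507  811.70295643] [ 0.70666282 -0.37153362 -0.60215482]
side [281.07171727 740.3790172  650.39892846] [ 0.17744697 -0.81917572 -0.54540234]
{'time': 0.1, 'joint_positions': array([-1.44699084e+00,  3.42636046e-01,  1.52487183e+00,  1.55022068e-05,
        1.27541542e+00, -1.45970281e-01]), 'dq': array([ 5.62727778e-06, -1.93340046e-03, -1.72013389e-03, -2.93700653e-06,
        1.49763266e-04,  4.02748426e-05]), 'tau': array([ 3.31514180e-03, -4.32002699e+01, -2.44694406e+01,  7.20115146e-02,
        5.26158081e-02, -5.59295825e-05]), 'tool_pos': array([ 139.92844352, -505.74090956,  291.64056528]), 'tcp_rot': array([-3.14027832e+00, -2.08212399e-04,  2.69771112e-01]), 'contact_force': array([-0.10731016,  0.45500786,  0.14773931]), 'moment': array([-0.00295485, -0.05972643,  0.02215564]), 'grip_width': 91.48233860584232}
```

View pics/scene1.png

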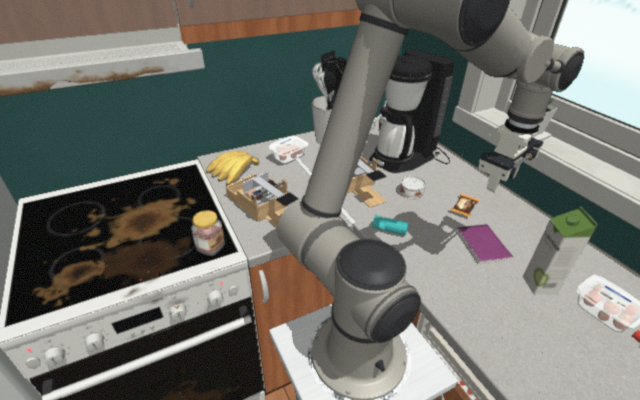

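View pics/side1.png

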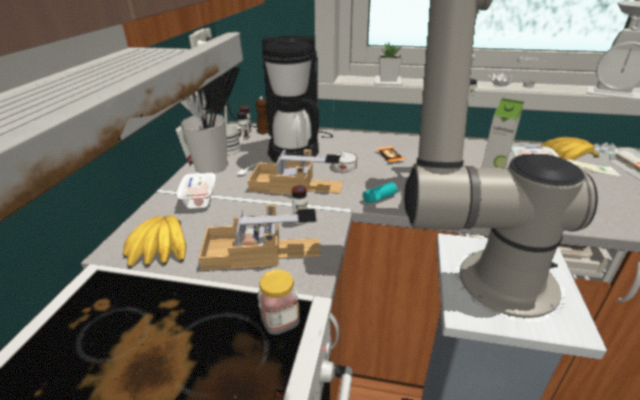

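The side view shows two dispensers: the left one around (255,240), pedal at (307,215), and the right one around (295,178), pedal at (332,158). The upright jar is at (299,197), the tin at (345,160), the jam jar at (279,300), and the turquoise decoy at (380,193). I'll enlarge both lanes to find the loaded one.

```bash
python3 - <<'E'
import cv2,numpy as np
a=cv2.imread("pics/side1.png")[140:275,190:360]; b=cv2.imread("pics/scene1.png")[140:230,215:400]
a=cv2.resize(a,None,fx=4,fy=4,interpolation=cv2.INTER_CUBIC)[:,:]
b=cv2.resize(b,(400,195),interpolation=cv2.INTER_CUBIC)
cv2.imwrite("pics/crop_side.png",a)
s=np.load("pics/scene_cam.npz");d=np.load("pics/scene1.npy")
def world(n,u,v,z=None):
    c=np.load(f"pics/{n}_cam.npz");K,T=c["K"],c["T"];R=T[:3,:3];o=-R.T@T[:3,3]
    r=R.T@np.linalg.inv(K)@[u,v,1]
    t=(z-o[2])/r[2] if z is not None else np.load(f"pics/{n}1.npy")[v,u]
    return (o+t*r).round(0)
for u,v in((307,215),(332,158)): print(world("side",u,v),world("side",u,v,105.))
for u,v in((285,199),(376,175)): print(world("scene",u,v),world("scene",u,v,105.))
E
```

```text
[477. -27. 105.] [477. -27. 105.]
[ 471. -343.  104.] [ 471. -341.  105.]
[476. -26. 105.] [476. -26. 105.]
[ 465. -344.  106.] [ 466. -345.  105.]
```

View pics/crop_side.png

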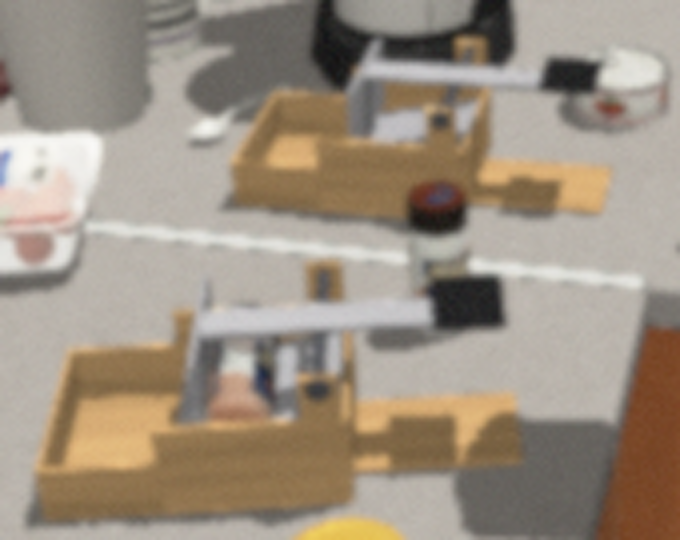

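The left dispenser holds a labelled jar behind its gate, crop (235–275, 375). In the right lane only the bare grey ramp shows, so the left one looks loaded. I'll measure the lever axis and centre, and confirm from the wrist camera on the way.

```bash
cat > h.py <<'E'
import numpy as np,cv2
def cloud(n,d,K,T):
    v,u=np.mgrid[:400,:640]; P=np.stack([(u-K[0,2])/K[0,0]*d,(v-K[1,2])/K[1,1]*d,d],-1)
    W=(P-T[:3,3])@T[:3,:3]; W[d==0]=np.nan; return W
E
python3 - <<'E'
from h import *
for n in("side","scene"):
    c=np.load(f"pics/{n}_cam.npz"); W=cloud(n,np.load(f"pics/{n}1.npy").astype(float),c["K"],c["T"]); p=cv2.imread(f"pics/{n}1.png").astype(int)
    for y0 in(-26,-343):
        near=(abs(W[...,0]-475)<60)&(abs(W[...,1]-y0)<60)&(W[...,2]>90)&(W[...,2]<120)
        m=near&(p.max(-1)<60); P=W[m]
        if len(P)>8:
            r=cv2.minAreaRect(P[:,:2].astype(np.float32)); print(n,y0,"pedal",m.sum(),P.mean(0).round(1),np.round(r[0]),np.round(r[1]),round(r[2],1))
        # bar+pedal above z 90 : axis direction
        m2=(abs(W[...,1]-y0)<60)&(W[...,0]>440)&(W[...,0]<640)&(W[...,2]>84)&(W[...,2]<125)&(p.max(-1)-p.min(-1)<30)&(abs(W[...,1]-y0)<45)
        Q=W[m2]; 
        if len(Q)>20:
            l=cv2.fitLine(Q[:,:2].astype(np.float32),cv2.DIST_HUBER,0,.01,.01).ravel(); print("  axis yaw deg",np.degrees(np.arctan2(l[1],l[0])),l.round(2),Q[:,0].min(),Q[:,0].max())
    # upright jar
    if n=="side": print("upright cap",W[186:192,297:302].reshape(-1,3).mean(0))
E
```

```text
side -26 pedal 175 [479.1 -27.5 104.5] [479. -29.] [38. 50.] 19.3
  axis yaw deg 14.030164 [ 9.700e-01  2.400e-01  5.444e+02 -9.370e+00] 453.9826862230203 639.7641398602173
side -343 pedal 68 [ 470.1 -338.3  104.3] [ 469. -338.] [34. 40.] 10.6
  axis yaw deg 2.471404 [ 1.0000e+00  4.0000e-02  5.4426e+02 -3.3548e+02] 448.66431295999905 637.4539943711543
upright cap [ 526.63491657 -146.41727644  104.58649413]
scene -26 pedal 129 [474.6 -31.3 105.1] [476. -32.] [41. 50.] 17.9
  axis yaw deg 13.255934 [ 9.7000e-01  2.3000e-01  5.3843e+02 -1.5070e+01] 449.0034000057358 639.3694371769606
scene -343 pedal 93 [ 466.8 -343.8  105.1] [ 468. -344.] [40. 49.] 3.7
  axis yaw deg -1.7170205 [ 1.0000e+00 -3.0000e-02  5.0426e+02 -3.4449e+02] 443.0230765987674 580.6314108335541
```

carry_out([
  [[15,-12,0,0],[45,-37,0,0],[75,-61,0,0],[106,-86,0,0],[136,-111,0,0],[166,-135,0,0],[196,-160,0,0],[226,-184,0,0],[257,-209,0,0],[287,-234,0,0],[317,-258,0,0],[347,-283,0,0],[377,-307,0,0],[408,-332,0,0],[432,-352,0,0],[446,-363,0,0],[453,-369,0,0],[453,-369,0,0],[453,-369,0,0],[453,-369,0,0]],
], fingers=0)

```text
time: 2.1
tool_pos: [477.8, -30.5, 292.2]
tcp_rot: [3.141, 0.0, 0.269]
contact_force: [0.1, -0.0, 0.4]
grip_width: 1.0
```

```bash
python3 - <<'E'
from plant import bot
from h import *
o=bot.get_obs(); print(o["time"],o["tool_pos"].round(1),o["tcp_rot"].round(3),o["contact_force"].round(2),o["grip_width"])
m=bot.camera_model("wrist");K,T=np.array(m["K"]),np.array(m["camera_from_world"])
p,d=bot.capture("wrist"); cv2.imwrite("pics/w1.png",p); W=cloud("w",d.astype(float),K,T)
m=(abs(W[...,2]-105)<12)&(p.max(-1)<60)&(abs(W[...,0]-478)<60)&(abs(W[...,1]+30)<60); P=W[m]
print(len(P)); 
if len(P)>20: print(P.mean(0).round(1),cv2.minAreaRect(P[:,:2].astype(np.float32)))
s,_=bot.capture("scene"); cv2.imwrite("pics/s2.png",cv2.resize(s[130:240,200:420],None,fx=3.5,fy=3.5,interpolation=cv2.INTER_CUBIC))
E
```

```text
2.1 [477.8 -30.5 292.2] [3.141 0.    0.269] [ 0.13 -0.04  0.44] 0.9754282307305725
857
[483.  -30.7 105.2] ((480.50164794921875, -32.61571502685547), (40.80610275268555, 52.66352844238281), 15.427839279174805)
```

View pics/w1.png

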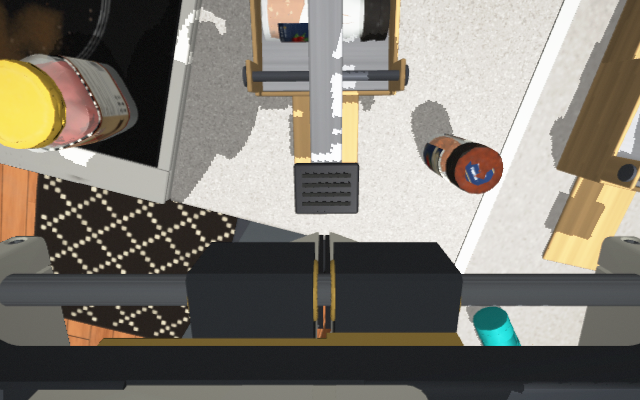

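View pics/s2.png

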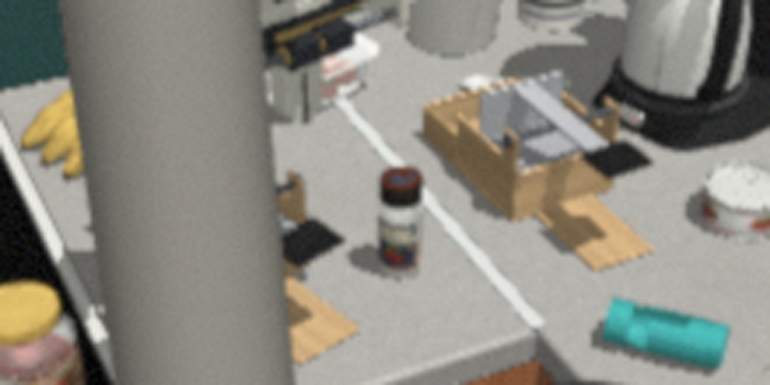

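The wrist view confirms it: the jar with its black cap (365,20) and label lies in the left dispenser. The pedal is at (326,188), with its middle at about (480,-32). The scene crop shows the right lane empty (540,125). The tool stands over the left pedal and is aligned with it, so I'll descend and press.

carry_out([
  [[1,1,15,0],[2,2,40,0],[2,2,65,0],[2,2,90,0],[2,2,105,0],[2,2,112,0],[2,2,117,0],[2,2,122,0],[2,2,127,0],[2,2,132,0],[2,2,137,0],[2,2,142,0],[2,2,147,0],[2,2,152,0],[2,2,156,0],[2,2,158,0],[2,2,158,0],[2,2,158,0]],
])

```text
time: 4.0
tool_pos: [480.7, -31.0, 134.3]
tcp_rot: [3.142, 0.0, 0.27]
contact_force: [0.4, -0.5, 4.2]
grip_width: 0.3
```

```bash
python3 - <<'E'
from plant import bot
from h import *
o=bot.get_obs(); print(o["time"],o["tool_pos"].round(1),o["contact_force"].round(2))
w,_=bot.capture("wrist"); s,_=bot.capture("side")
s=cv2.resize(s[190:275,190:330],None,fx=4,fy=4,interpolation=cv2.INTER_CUBIC)
w=cv2.resize(w,(384,240)); c=np.zeros((590,560,3),np.uint8); c[:340]=s; c[345:585,:384]=w; cv2.imwrite("pics/p1.png",c)
E
```

```text
4.0 [480.7 -31.  134.3] [ 0.45 -0.49  4.22]
```

View pics/p1.png

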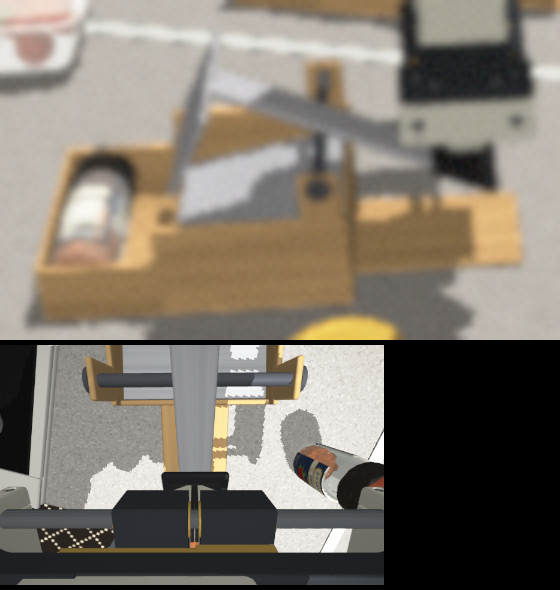

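The jar has rolled into the tray, crop (90,210). The gate is up and the fingers hold the pedal down with about 4 N. I'll hold it a little longer so the jar settles, then release slowly.

carry_out([
  [[0,0,0,0],[0,0,0,0],[0,0,0,0],[0,0,0,0],[0,0,0,0],[0,0,0,0],[0,0,0,0],[0,0,0,0],[0,0,0,0],[0,0,0,0]],
])

```text
time: 5.1
tool_pos: [480.7, -31.0, 134.2]
tcp_rot: [3.142, 0.0, 0.27]
contact_force: [-0.4, -0.3, 3.6]
grip_width: 0.2
```

```bash
cat > chk.py <<'E'
from plant import bot
from h import *
o=bot.get_obs(); print(o["time"],o["tool_pos"].round(1),o["contact_force"].round(2))
m=bot.camera_model("side"); s,d=bot.capture("side"); W=cloud("s",d.astype(float),np.array(m["K"]),np.array(m["camera_from_world"]))
a=np.radians(16.); ex=np.array([np.cos(a),np.sin(a)]); ey=np.array([-ex[1],ex[0]])
org=np.array([480.5,-32.6])+140*ex
X=(W[...,:2]-org)@ex; Y=(W[...,:2]-org)@ey; Z=W[...,2]
wood=(s[...,2].astype(int)-s[...,0]>50)
m=(X>50)&(X<115)&(abs(Y)<53)&(Z>15)&(Z<60)&~wood
print("jar top pts",m.sum(),"x",np.percentile(X[m],[5,50,95]).round(),"y",np.percentile(Y[m],[2,98]).round(),"zmax",np.percentile(Z[m],98).round(1))
b=(s.max(-1)<60)&(abs(X+140)<40)&(abs(Y)<35)&(Z>30)&(Z<115); print("pedal z",b.sum(),np.median(Z[b]) if b.any() else None)
cv2.imwrite("pics/last.png",cv2.resize(s[140:345,120:360],None,fx=3,fy=2.9,interpolation=cv2.INTER_CUBIC))
E
python3 chk.py
```

```text
5.1 [480.7 -31.  134.2] [-0.4  -0.3   3.64]
jar top pts 387 x [ 76.  90. 110.] y [-49.  41.] zmax 45.8
pedal z 90 62.50243171934035
```

The jar rests at x≈90, top 46 mm, so its middle is at about 25 mm. Releasing now.

carry_out([
  [[0,0,-4,0],[0,0,-9,0],[0,0,-14,0],[0,0,-19,0],[0,0,-24,0],[0,0,-29,0],[0,0,-34,0],[0,0,-39,0],[0,0,-46,0],[0,0,-60,0],[0,0,-80,0],[0,0,-100,0],[0,0,-115,0],[0,0,-120,0],[0,0,-120,0],[0,0,-120,0],[0,0,-120,0],[0,0,-120,0]],
])

```text
time: 6.95
tool_pos: [480.4, -31.0, 253.5]
tcp_rot: [-3.141, 0.001, 0.27]
contact_force: [-0.3, -0.9, 1.2]
grip_width: 0.4
```

```bash
python3 chk.py
```

```text
6.95 [480.4 -31.  253.5] [-0.32 -0.93  1.21]
jar top pts 393 x [ 76.  90. 110.] y [-49.  42.] zmax 46.2
pedal z 180 104.49225810119853
```

View pics/last.png

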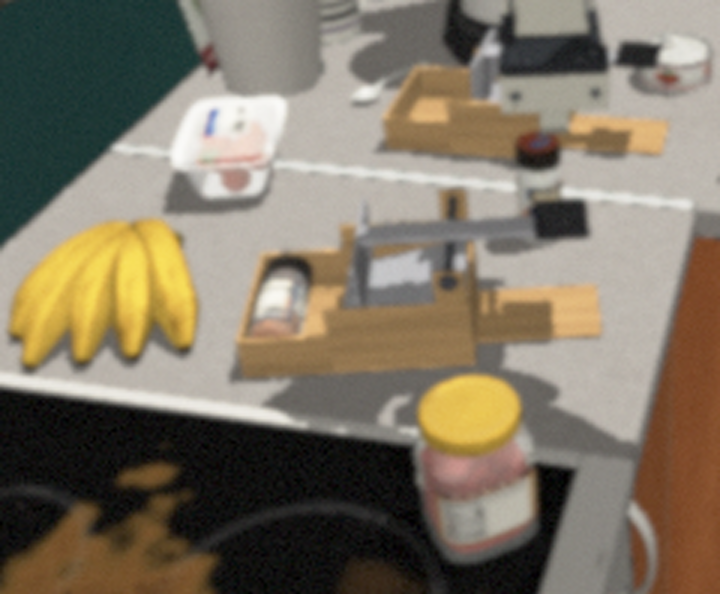

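The jar lies in the tray (280,295), the gate is shut and the pedal is back up (560,215). The upright jar, tin and jam jar stand where they were, and the gripper is clear. Handing in.

```bash
python3 -c "
from plant import bot
print(bot.close_job())"
```

```text
the job is handed in; nothing more can be done
None
```

The jar is in its own tray, the gate is shut again, and the job is handed in; no verdict was reported. I pressed the left dispenser's pedal, which was the loaded one, with closed fingertips. I held it at about 4 N until the jar had rolled out and settled, then let it up slowly and lifted the gripper clear, by about 7 s on the clock.

**Last checks:**
- **Jar:** it rests in the tray at about x 90 mm of the dispenser, with its middle about 25 mm high. It did not shift when the gate closed.
- **Pedal:** the loaded pedal is back at 104.5 mm, against 105 mm at rest. I never touched the empty dispenser.
- **Bystanders:** the upright jar, tin and jam jar look unmoved and upright in the last picture; I did not measure them again.
- **Force reading:** the sensor still showed about 1.2 N with the gripper about 80 mm above the pedal. I took this as noise, since nothing was in contact.

No check failed or disagreed.

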